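# Wipe the counters off the puzzle lid, then lift the lid and hold it level

## Robot

A 6-joint arm with a two-finger parallel gripper is mounted at the origin on the work surface. World frame = base frame: x ahead of the robot, y to its left, z up, the work surface at z = 0. Lengths are in mm, angles in rad, forces in N, time in s.
With the tool pointing down it reaches from about 300 to 775 mm from the base axis. Payload 14.6 kg.
Tool frame: the origin (TCP) lies on the front face of the gripper's body, between the roots of the fingers; the fingertips stand 97 mm ahead of it and the grasp point (between the pads) lies 78 mm ahead of it; z points along the fingers, y is the direction in which the jaws open and shut (so a half turn about z gives the same grasp; the last joint's range is limited). The gripper opens to 94 mm and grips with 3 to 60 N. Pads are 16 mm wide; open, the fingers measure 119 mm over their backs; the gripper's body (75 mm by 177 mm) begins 78 mm behind the grasp point.
Start: joints at [1.28, 0.3, 1.521, -0, 1.321, -0.067], TCP at [122.063, 536.275, 302.646] pointing down, gripper open.
Joint ranges: [-3.03, 3.03], [-0.79, 2.21], [0.23, 2.52], [-1.04, 4.18], [0, 3.07], [-2.55, 2.55]. Speed limits (rad/s): [2.22, 2.22, 2.57, 3.14, 3.14, 3.14].

## Interface

Orientations are given as [roll, pitch, yaw] about the fixed x, y, z axes, in that order (R = Rz(yaw) Ry(pitch) Rx(roll)).
In Python, from cell import manip, eyes, finder gives the robot as it stands.
- The arm moves only by the tool drive_tool, never from a script. Its argument "rows" is a list of rows, each an object with "offset": the shift along the tool's x, y, z in mm, a list of three; "spin": the turn about the tool's z in degrees; "jaw": the finger opening in mm, from 0 to 94. In form: [{"offset": [dx, dy, dz], "spin": spin, "jaw": jaw}, ...]. A call has 1 to 20 rows; each row shifts and turns the commanded pose from where the row before left it, along the tool's axes as they then stand; what a row does not reach is not made up. A row lasts 1/10 s, in which the tool goes at most 50 mm and 8.59 degrees, less where a joint would pass 70% of its speed; a pose out of reach is approached as far as the arm can. A call is refused whole if a number of a shift passes 50 or a number of a turn 8.59, either way. A call with a gripper value outside its range is refused whole. The fingers move at their own pace and stop on an object; "force" is the grip in N (left out, the last holds). Time passes only in rows, so rows that do not move let the fingers close. It gives the time, the measured TCP pose, the force and the opening at its end, in the units of the state.
- manip.read_state(): the state, without advancing time (a new reading comes with each control period).
- eyes.camera(name): name is "scene" or "top"; returns a dict with "color" (384x512x3 uint8, blue, green, red), "depth" (384x512 float32, mm along the optical axis (not along the pixel's ray), 0 where there is no reading), "vfov" (degrees; the focal length in pixels is half the picture's height over the tangent of half this angle, whatever the lens; pixels are square), "cx", "cy" (the principal point, pixels), "D" ([k1, k2, p1, p2, k3] as OpenCV has them; the pictures are not rectified), "rvec" (rotation vector, rad) and "tvec" (3), from world to camera coordinates, as OpenCV has them. Camera axes: x right, y down, z forward; pixel columns grow to the right and rows downward; lengths in mm; the calibration is good to about 2 mm. A picture is of the moment at which its call begins.
- manip.sign_off(): hands the job in, once; it reports no verdict.
Trained networks look in the newest picture that a camera, given by its name, has taken for a name from the list of things; names that differ only in an ending like _2 or _b are one class to them, and where a whole thing is asked for, a point or a joint stands for the part that bears it (a point fixed in the world has none). Each returns a list of dicts, best first, with "p" (0 to 1); they miss things now and then, are a little off and sometimes report something else, mostly with a low value. They report only what shows in the picture. A call takes as long as a camera call. They do not tell look-alikes from the thing itself.
- finder.find_in(camera, target): "uv" ([column, row] in pixels, amid what is visible of it).
The state is a dict: "clock": time; "joints": joint angles; "qd": joint speeds; "effort": joint torques, N m; "eef_pos": TCP position; "eef_rot": TCP orientation; "wrist_force": force on the tool from outside, world axes, zero at the start; "moment": the same for the moment, N m; "finger_gap": finger opening in mm.
Only numpy, scipy, OpenCV 4.12 (cv2) and the standard library are available. Lean on these libraries where they do the work, as an engineer would, in place of code of your own. Each camera call takes 0.05 s, during which the arm holds its last target. There are 200 camera calls.

## Task

Take the wooden scraper block and use it, not the gripper's fingers, to wipe the three red counters along the puzzle lid and off its end into the pale blue mould, then put the scraper back down on the bare shelf top. Next take the lid by its handle, lift it about 10 cm straight up off the puzzle box and finish while still holding it there above the box, steady and level. Do not tip the lid, ring the bell or move the cups and other toys.

Things in the scene. Friction and masses are not known exactly. Their poses are not given: they have to be found in the camera images.
- handle (a point): Grip point in the dark upright handle bar at the middle of the puzzle lid, above its centre of mass. The bar is 16 mm thick (x), 100 mm long (y) and rises 45 mm above the upper face of the lid board; this point is 28 mm above that face, 17 mm below the bar's top. Axes are the lid's: x across, y along its length, z up.
- lid: Loose maple lid, about 0.3 kg, level on the box: board 150 (x) by 220 (y) by 10 mm; origin at the centre of its underside. A 16 mm wide, 12 mm high strip along the middle (y) and lips 6 mm wide, 7 mm high on the long edges leave two lanes along y, 61 mm wide, centred at x = +-38.5 mm, open at both ends (y = +-110). A plug 6 mm deep below fits the box, 2.5 mm loose.
- scraper_mid (a point): Centre, half-way up, of the loose maple scraper block, 80 mm tall, 46 mm wide (x), about 70 g, standing on the shelf top at the start. The upper part, to be gripped, is 20 mm thick (y); the foot, 16 mm high, is 34 mm thick (y). z is up.
- scraper: The same scraper block; origin at the centre of its underside (40 mm below its centre).
- counter0_center (a point): Centre of a loose red round plastic counter, 18 mm across and 8 mm thick, lying flat on the lid in the lane at +x of the handle, in the middle 100 mm of the lid's length.
- counter1_center (a point): As counter0, another red counter in the same lane.
- counter2_center (a point): As counter0, another red counter in the same lane.
- mould: Pale blue open silicone mould, fixed, 150 mm (x) by 100 mm (y), 28 mm high, walls 4 mm, low dividers 12 mm high inside making six cells. It stands against one end (lid +y or -y) of the puzzle box, parallel to it, its near rim under the overhang of the lid, whose underside is 17 mm above it. Origin at the centre of its underside.
- box: Maple puzzle box, fixed, 140 mm (x) by 200 mm (y), 45 mm high, open above, under the lid; coloured blocks inside. Origin at the centre of its underside; its axes are the lid's at the start.
- beadboard: Fixed maple board with coloured studs, 150 mm (x) by 100 mm (y), 28 mm high over the studs, at the other end of the box from the mould. Origin at the centre of its underside.
- bell (a joint): Press button of the stainless steel table bell (84 mm across, 49 mm high): 0 up, 0.006 m fully pressed. To be left alone.
- cup0: White plastic cup, 64 mm across, 70 mm high, loose on the maple turntable (200 mm across, 24 mm high) at the left side. Origin at the centre of its underside. To be left alone.
- cup1: White plastic cup, 64 mm across, 70 mm high, loose on the maple turntable (200 mm across, 24 mm high) at the left side. Origin at the centre of its underside. To be left alone.
- cup2: White plastic cup, 64 mm across, 70 mm high, loose on the maple turntable (200 mm across, 24 mm high) at the left side. Origin at the centre of its underside. To be left alone.
- cup3: White plastic cup, 64 mm across, 70 mm high, loose on the maple turntable (200 mm across, 24 mm high) at the left side. Origin at the centre of its underside. To be left alone.
- car: Loose green and maple toy car, 100 mm (y) by 66 mm by 54 mm high. Origin at the centre of its underside. To be left alone.
- stacker: Loose stacking-ring toy, 90 mm across, 91 mm high. Origin at the centre of its underside. To be left alone.
Mind the look-alikes: they are no part of the job. Leave any turquoise look-alike of the scraper alone. Of the things that look like the mould, the smaller one is meant.

How it is judged (in metres and radians):
On the way, in this order (a step that is already met when the one before it is completed fails the run):
1. the scraper block is held over the lid (z of scraper_mid in the frame of lid above 0.045 m and x of scraper_mid in the frame of lid between -0.03 and 0.1 m and y of scraper_mid in the frame of lid between -0.15 and 0.15 m and contact force between the fingers and scraper above 0.5 N), for 0.1 s.
2. all three counters lie in the mould while the lid is still seated on the box (x of counter0_center in the frame of mould between -0.075 and 0.075 m and y of counter0_center in the frame of mould between -0.05 and 0.05 m and z of each of counter0_center, counter1_center, counter2_center in the frame of mould below 0.035 m and x of counter1_center in the frame of mould between -0.075 and 0.075 m and y of counter1_center in the frame of mould between -0.05 and 0.05 m and x of counter2_center in the frame of mould between -0.075 and 0.075 m and y of counter2_center in the frame of mould between -0.05 and 0.05 m and z of handle in the frame of box between 0.079 and 0.087 m), for 0.2 s.
3. the scraper is let go on the bare shelf top, the lid still seated (height (world z) of scraper_mid below 0.05 m and contact force between scraper and the fingers below 0.1 N and contact force between scraper and box below 0.1 N and contact force between scraper and mould below 0.1 N and contact force between scraper and beadboard below 0.1 N and z of handle in the frame of box between 0.079 and 0.087 m), for 0.2 s.
4. the lid is lifted clear by its handle, level, above the box (z of handle in the frame of box above 0.143 m and angle between handle's own z axis and vertical below 0.1 rad and horizontal distance between handle and box below 0.08 m and contact force between the fingers and lid above 1 N and contact force between lid and box below 0.1 N), for 0.3 s.
At the end, for the whole second after the job is handed in: Counters inside the mould; scraper let go on the shelf top, off box, mould, board and fingers; lid held by the fingers at least 60 mm above its seat, within 80 mm sideways of the box centre and 0.1 rad of level, off the box, still (below 0.03 m/s, 0.2 rad/s) (all of step 4 and x of counter0_center in the frame of mould between -0.075 and 0.075 m and y of counter0_center in the frame of mould between -0.05 and 0.05 m and z of each of counter0_center, counter1_center, counter2_center in the frame of mould below 0.035 m and x of counter1_center in the frame of mould between -0.075 and 0.075 m and y of counter1_center in the frame of mould between -0.05 and 0.05 m and x of counter2_center in the frame of mould between -0.075 and 0.075 m and y of counter2_center in the frame of mould between -0.05 and 0.05 m and height (world z) of scraper_mid below 0.05 m and contact force between scraper and the fingers below 0.1 N and contact force between scraper and box below 0.1 N and contact force between scraper and mould below 0.1 N and contact force between scraper and beadboard below 0.1 N and linear speed of lid below 0.03 m/s and angular speed of lid below 0.2 rad/s); the arm keeps its last pose, push and grip.
It fails at once if the robot touches a counter (contact force between any of the fingers, the arm and counter0 above 0.5 N or contact force between any of the fingers, the arm and counter1 above 0.5 N or contact force between any of the fingers, the arm and counter2 above 0.5 N).
It fails at once if the lid is tipped by more than 0.25 rad (angle between handle's own z axis and vertical above 0.25 rad).
It fails at once if the bell is rung (value of joint bell above 0.003 m).
It fails at once if a cup or toy is moved by more than 30 mm (distance of any of cup0, cup1, cup2, cup3, car, stacker from where it was at the start of the episode above 0.03 m).
It also fails if it takes over 64 s, if anything falls off the work surface, if the arm or the gripper's body presses on something with over 40 N, if the wrist force passes 120 N, or if a joint passes its speed limit or range.

## Working session

There is one attempt and no reset: what is moved stays moved. The work goes in short steps, Python scripts to look and compute and a tool call to move; the robot and the scene stay as the last step left them, time stands still between calls to the robot, and variables do not carry over. Pictures are saved under pics/ and viewed, about 8 in all and at most 12, crops included, and the job is handed in when it is done.

Besides the shell and the picture viewer there is one more tool, called after ">>>" as name(argument=value, ...), one argument or row to a line, values as JSON. drive_tool: Moves the arm, as the interface text tells. Its arguments: {"type":"object","properties":{"rows":{"type":"array","items":{"type":"object","properties":{"offset":{"type":"array","items":{"type":"number"}},"spin":{"type":"number"},"jaw":{"type":"number"}}}},"force":{"type":"number"}},"required":["rows"]}

```bash
mkdir -p pics; cat > h.py <<'E'
from cell import manip, eyes, finder
import numpy as np, cv2
def cam(n):
    c=eyes.camera(n); h=c["color"].shape[0]
    f=h/2/np.tan(np.radians(c["vfov"])/2)
    c["K"]=np.array([[f,0,c["cx"]],[0,f,c["cy"]],[0,0,1.]])
    c["R"]=cv2.Rodrigues(np.array(c["rvec"],float))[0]; c["t"]=np.array(c["tvec"],float).ravel(); c["D"]=np.array(c["D"],float)
    return c
def ray(c,uv):
    q=cv2.undistortPoints(np.array(uv,float).reshape(-1,1,2),c["K"],c["D"]).reshape(-1,2)
    return np.c_[q,np.ones(len(q))]
def atz(c,uv,z):  # intersect with plane z
    d=ray(c,uv)@c["R"]; o=-c["R"].T@c["t"]
    return o+d*((z-o[2])/d[:,2])[:,None]
def cloud(c):
    h,w=c["depth"].shape; uu,vv=np.meshgrid(np.arange(w),np.arange(h))
    r=ray(c,np.c_[uu.ravel(),vv.ravel()])*c["depth"].reshape(-1,1)
    P=((r-c["t"])@c["R"]).reshape(h,w,3); P[c["depth"]==0]=np.nan; return P
def px(c,p): return cv2.projectPoints(np.array(p,float).reshape(-1,3),np.array(c["rvec"],float),c["t"],c["K"],c["D"])[0].reshape(-1,2)
E
python3 - <<'E'
from h import *
print(manip.read_state())
for n in ("top","scene"):
    c=cam(n); cv2.imwrite(f"pics/{n}0.png",c["color"]); P=cloud(c)
    print(n,(-c["R"].T@c["t"]).round(),c["R"][2].round(2))
    for t in "scraper counter0_center handle lid mould box beadboard bell cup0 car stacker".split():
        for r in finder.find_in(n,t)[:4]:
            u=np.round(r["uv"]).astype(int); print(t,round(r["p"],2),u,P[u[1],u[0]].round())
E
```

```text
{'clock': 0.0, 'joints': array([ 1.28042676e+00,  3.00484928e-01,  1.52158058e+00, -1.27018348e-05,
        1.32072543e+00, -6.66010293e-02]), 'qd': array([ 0.00168419, -0.00127602, -0.00025818,  0.00048472,  0.00027467,
        0.00020809]), 'effort': array([-6.27455643e-05, -5.31799936e+01, -3.52752435e+01,  7.08074123e-02,
        2.43461947e-02, -1.04155467e-04]), 'eef_pos': array([122.00949058, 536.13834807, 302.07889732]), 'eef_rot': array([-3.14039620e+00, -6.74724702e-05,  2.91782722e+00]), 'wrist_force': array([ 0.91272435, -0.09755798,  0.6922497 ]), 'moment': array([0.02950997, 0.020322  , 0.01556608]), 'finger_gap': 93.79895336667343}
top [ 343.   67. 1311.] [ 0.16 -0.01 -0.99]
scraper 0.73 [388 234] [ 452. -315.   81.]
scraper 0.38 [100 178] [627. 503.  35.]
scraper 0.33 [290 123] [783. -53.  55.]
handle 0.74 [253 199] [550.  58. 101.]
lid 0.93 [252 198] [553.  61.  98.]
lid 0.4 [306 190] [587. -97.  30.]
mould 0.96 [176 305] [261. 281.   3.]
mould 0.86 [206 220] [505. 197.   2.]
box 0.52 [203 219] [507. 205.   9.]
cup0 0.98 [106 204] [552. 487.  23.]
cup0 0.98 [137 197]
[... 249 characters left out ...]
24.   54.]
scraper 0.67 [100 224] [ 399. -297.   62.]
handle 0.97 [252 216] [562.  50.  60.]
lid 0.64 [249 217] [566.  39.  63.]
lid 0.48 [298 201] [500. 242.   4.]
lid 0.42 [101 251] [ 482. -320.   45.]
mould 0.7 [300 204] [523. 232.  11.]
box 0.58 [262 240] [630.  39.  33.]
beadboard 0.95 [206 254] [590. -97.  17.]
beadboard 0.29 [264 303] [817. -69.  40.]
bell 0.62 [265 304] [818. -67.  37.]
bell 0.32 [371 167] [565. 451.  90.]
cup0 0.93 [376 189] [665. 375.  94.]
cup0 0.89 [398 179] [652. 470.  89.]
cup0 0.7 [350 182] [580. 361.  75.]
cup0 0.57 [372 164] [526. 495.  69.]
car 0.97 [264 301] [817. -70.  47.]
stacker 0.57 [ 92 343] [ 753. -402.   58.]
stacker 0.23 [370 166] [522. 492.  60.]
```

View pics/top0.png

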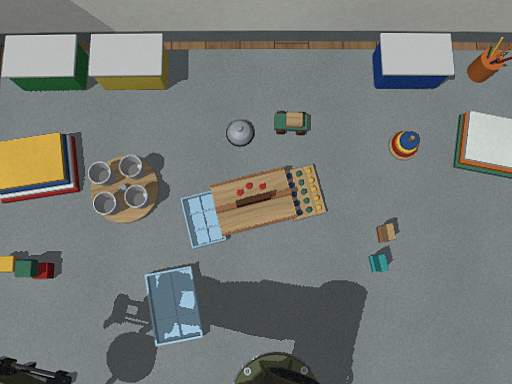

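View pics/scene0.png

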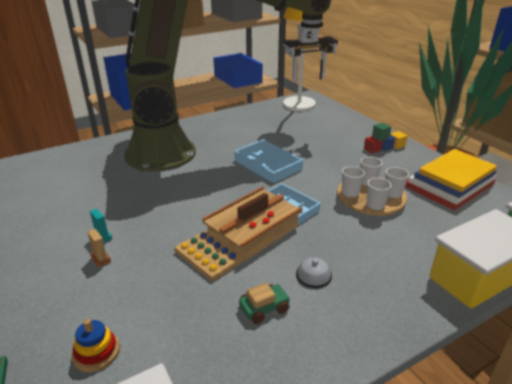

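Top view: the wooden scraper shows at (388,232), with its turquoise look-alike at (379,262). The lid is at (253,198), with red counters at (240,192), (250,186) and (263,186). The small mould is at (204,219) and the large look-alike at (176,305). In the scene view the wooden scraper is at (98,246) and the turquoise one at (100,224). I choose the wooden block and the small mould, and measure them closely next.

```bash
python3 - <<'E'
from h import *
def rect(Q):
    r=cv2.minAreaRect(Q[:,:2].astype(np.float32)); return np.round(r[0],1),np.round(r[1],1),round(r[2],1)
top=cam("top"); sc=cam("scene")
for n,c in (("top",top),("scene",sc)):
    P=cloud(c); X,Y,Z=P[...,0],P[...,1],P[...,2]
    lid=(X>430)&(X<680)&(Y>-80)&(Y<200)
    m=lid&(Z>50)&(Z<72); m=cv2.morphologyEx(m.astype(np.uint8),cv2.MORPH_OPEN,np.ones((3,3)))>0
    print(n,"lid",rect(P[m]),np.nanmedian(Z[m]),m.sum())
    m=lid&(Z>88); print("handle",rect(P[m]),np.nanmedian(Z[m]),m.sum())
    m=(X>425)&(X<540)&(Y>-390)&(Y<-260)&(Z>15); print("scr all",rect(P[m]),np.nanpercentile(Z[m],[5,50,98]),m.sum())
    m=m&(Z>70); print("scr top",rect(P[m]),m.sum())
    B=c["color"].astype(int); red=(B[...,2]>140)&(B[...,1]<80)&(B[...,0]<80)&lid
    k,l,s,ce=cv2.connectedComponentsWithStats(red.astype(np.uint8))
    for i in range(1,k):
        if s[i,4]>8: print("red",ce[i].round(1),s[i,4],atz(c,ce[i],61).round(1))
h1=cv2.resize(top["color"][150:260,170:335],None,fx=4,fy=4,interpolation=cv2.INTER_CUBIC)
h2=cv2.resize(top["color"][205:285,350:415],None,fx=4,fy=4,interpolation=cv2.INTER_CUBIC)
h3=cv2.resize(sc["color"][200:275,75:130],None,fx=4,fy=4,interpolation=cv2.INTER_CUBIC)
cv2.imwrite("pics/lid1.png",h1)
H=np.zeros((320,500,3),np.uint8); H[:320,:260]=h2; H[:300,270:490]=h3; cv2.imwrite("pics/scr1.png",H)
E
```

```text
top lid (array([553.7,  58.4]), array([151.2, 220.3]), 13.9) 56.2794724821341 3713
handle (array([553.1,  58.5]), array([16.6, 99.6]), 13.9) 100.0149791552508 226
scr all (array([ 459.7, -322.5]), array([47. , 33.3]), 10.0) [16.95925266 72.33536096 83.72670713] 260
scr top (array([ 460. , -323.7]), array([45.8, 22.2]), 7.2) 135
red [248.2 185.5] 28 [[595.7  71.3  61. ]]
red [261.7 186. ] 24 [[594.1  33.   61. ]]
red [239.3 192.1] 25 [[576.8  96.7  61. ]]
scene lid (array([551.3,  60. ]), array([155.6, 225.3]), 13.6) 55.204407650977735 2687
handle (array([552.9,  58.2]), array([ 19.3, 100.7]), 12.9) 97.85579618301223 228
scr all (array([ 460.2, -322.7]), array([49.3, 32.6]), 9.8) [15.84428548 56.49670059 80.96596683] 392
scr top (array([ 460.1, -322.2]), array([48.9, 19.9]), 6.9) 132
red [270.3 213.2] 17 [[576.4  96.7  61. ]]
red [266.  219.4] 25 [[593.9  72.7  61. ]]
red [252.2 223.5] 22 [[591.1  33.7  61. ]]
```

View pics/lid1.png

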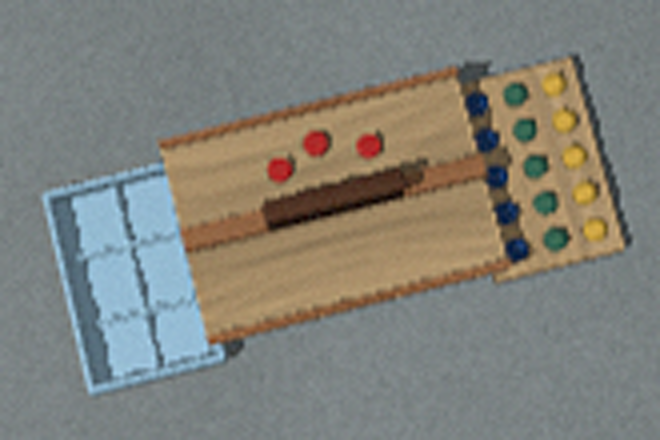

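View pics/scr1.png

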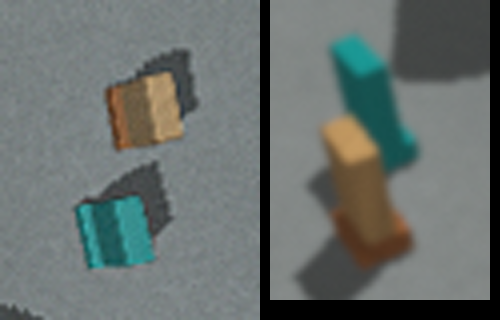

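Choice confirmed: the wooden block (crop at (145,110)) is the scraper, and the turquoise one at (115,230) stays put. Measured poses:
- **Lid:** centre (553.3, 58.4), yaw 13.9°, upper face z≈55. The mould is at lid +y.
- **Counters in the lid frame:** about (44,3), (32,32) and (32,-34).
- **Scraper:** (460,-322.5), yaw about 8.5°.

Moving now.

>>> drive_tool(
  rows=[
    {"offset":[0,0,0],"spin":-7.1,"jaw":70},
    {"offset":[0,0,0],"spin":-7.1,"jaw":70},
    {"offset":[0,0,0],"spin":-7.1,"jaw":70},
    {"offset":[-22,-27,0],"spin":0,"jaw":70},
    {"offset":[-22,-27,0],"spin":0,"jaw":70},
    {"offset":[-22,-27,0],"spin":0,"jaw":70},
    {"offset":[-22,-27,0],"spin":0,"jaw":70},
    {"offset":[-22,-27,0],"spin":0,"jaw":70},
    {"offset":[-22,-27,0],"spin":0,"jaw":70},
    {"offset":[-22,-27,0],"spin":0,"jaw":70},
    {"offset":[-22,-27,0],"spin":0,"jaw":70},
    {"offset":[-22,-27,0],"spin":0,"jaw":70},
    {"offset":[-22,-27,0],"spin":0,"jaw":70},
    {"offset":[-22,-27,0],"spin":0,"jaw":70},
    {"offset":[-22,-27,0],"spin":0,"jaw":70},
  ],
  force=30,
)

```text
clock: 2.8
eef_pos: [431.9, 253.6, 302.8]
eef_rot: [3.141, 0.0, -2.994]
wrist_force: [0.7, 0.7, 0.7]
finger_gap: 70.1
```

>>> drive_tool(
  rows=[
    {"offset":[3,-36,0],"spin":0,"jaw":60},
    {"offset":[3,-36,0],"spin":0,"jaw":60},
    {"offset":[3,-36,0],"spin":0,"jaw":60},
    {"offset":[3,-36,0],"spin":0,"jaw":60},
    {"offset":[3,-36,0],"spin":0,"jaw":60},
    {"offset":[3,-36,0],"spin":0,"jaw":60},
    {"offset":[3,-36,0],"spin":0,"jaw":60},
    {"offset":[3,-36,0],"spin":0,"jaw":60},
    {"offset":[3,-36,0],"spin":0,"jaw":60},
    {"offset":[3,-36,0],"spin":0,"jaw":60},
    {"offset":[3,-36,0],"spin":0,"jaw":60},
    {"offset":[3,-36,0],"spin":0,"jaw":60},
    {"offset":[3,-36,0],"spin":0,"jaw":60},
    {"offset":[3,-36,0],"spin":0,"jaw":60},
    {"offset":[3,-36,0],"spin":0,"jaw":60},
    {"offset":[0,0,0],"spin":0,"jaw":60},
    {"offset":[0,0,0],"spin":0,"jaw":60},
  ],
)

```text
clock: 4.5
eef_pos: [465.9, -286.3, 302.3]
eef_rot: [3.141, -0.0, -2.995]
wrist_force: [0.7, 0.6, 0.4]
finger_gap: 60.0
```

```bash
cat >> h.py <<'E'
from scipy.spatial.transform import Rotation as Ro
def to(x,y,z,yang=None):
    s=manip.read_state(); R=Ro.from_euler("xyz",s["eef_rot"]); M=R.as_matrix()
    a=np.degrees(np.arctan2(M[1,1],M[0,1])); sp=0 if yang is None else -((yang-a+180)%360-180)
    M2=(R*Ro.from_euler("z",sp,degrees=True)).as_matrix()
    print("t",round(s["clock"],2),"pos",s["eef_pos"].round(1),"yang",round(a,2),"gap",round(s["finger_gap"],1),"F",s["wrist_force"].round(1),"joints",s["joints"].round(2))
    print("spin",round(sp,2),"then offset",(M2.T@(np.array([x,y,z])-s["eef_pos"])).round(1))
E
python3 -c "
from h import *
to(460,-322.5,128,98.5)"
```

```text
t 4.5 pos [ 465.9 -286.3  302.3] yang 98.41 gap 60.0 F [0.7 0.6 0.4] joints [-0.62  0.29  1.53  0.    1.32 -2.34]
spin -0.09 then offset [ 11.1 -35.  174.3]
```

>>> drive_tool(
  rows=[
    {"offset":[11,-35,0],"spin":0,"jaw":60},
    {"offset":[0,0,30],"spin":0,"jaw":60},
    {"offset":[0,0,30],"spin":0,"jaw":60},
    {"offset":[0,0,30],"spin":0,"jaw":60},
    {"offset":[0,0,24],"spin":0,"jaw":60},
    {"offset":[0,0,20],"spin":0,"jaw":60},
    {"offset":[0,0,20],"spin":0,"jaw":60},
    {"offset":[0,0,15],"spin":0,"jaw":60},
    {"offset":[0,0,5],"spin":0,"jaw":60},
    {"offset":[0,0,0],"spin":0,"jaw":60},
    {"offset":[0,0,0],"spin":0,"jaw":5},
    {"offset":[0,0,0],"spin":0,"jaw":5},
    {"offset":[0,0,0],"spin":0,"jaw":5},
    {"offset":[0,0,0],"spin":0,"jaw":5},
    {"offset":[0,0,0],"spin":0,"jaw":5},
    {"offset":[0,0,0],"spin":0,"jaw":5},
    {"offset":[0,0,0],"spin":0,"jaw":5},
    {"offset":[0,0,0],"spin":0,"jaw":5},
  ],
)

```text
clock: 6.3
eef_pos: [460.3, -322.3, 128.8]
eef_rot: [-3.141, 0.0, -2.994]
wrist_force: [-0.1, -0.2, 2.6]
finger_gap: 19.9
```

>>> drive_tool(
  rows=[
    {"offset":[0,0,-10],"spin":0,"jaw":5},
    {"offset":[0,0,-20],"spin":0,"jaw":5},
    {"offset":[0,0,-30],"spin":0,"jaw":5},
    {"offset":[0,0,-30],"spin":0,"jaw":5},
    {"offset":[0,0,-30],"spin":0,"jaw":5},
    {"offset":[0,0,-20],"spin":0,"jaw":5},
    {"offset":[0,0,0],"spin":0,"jaw":5},
  ],
)

```text
clock: 7.0
eef_pos: [460.8, -322.5, 271.8]
eef_rot: [-3.138, 0.003, -2.994]
wrist_force: [-0.3, -0.9, -0.1]
finger_gap: 19.8
```

```bash
python3 - <<'E'
from h import *
a=np.radians(13.9); ex=np.array([np.cos(a),np.sin(a)]); ey=np.array([-ex[1],ex[0]])
L=lambda x,y: np.array([553.3,58.4])+x*ex+y*ey
print(L(38.5,-78),L(38.5,103))
to(*L(38.5,-78),220,103.9)
c=cam("scene"); P=cloud(c); t=cam("top")
cv2.imwrite("pics/held.png",np.hstack([cv2.resize(c["color"][130:290,60:220],None,fx=2.4,fy=2.4),cv2.resize(t["color"][160:320,330:490],None,fx=2.4,fy=2.4)]))
E
```

```text
[609.41037185  -8.06710593] [565.92909617 167.63257724]
t 7.0 pos [ 460.8 -322.5  271.8] yang 98.48 gap 19.8 F [-0.3 -0.9 -0.1] joints [-0.68  0.35  1.53  0.    1.26 -2.39]
spin -5.42 then offset [-219.7  269.8   51.4]
```

View pics/held.png

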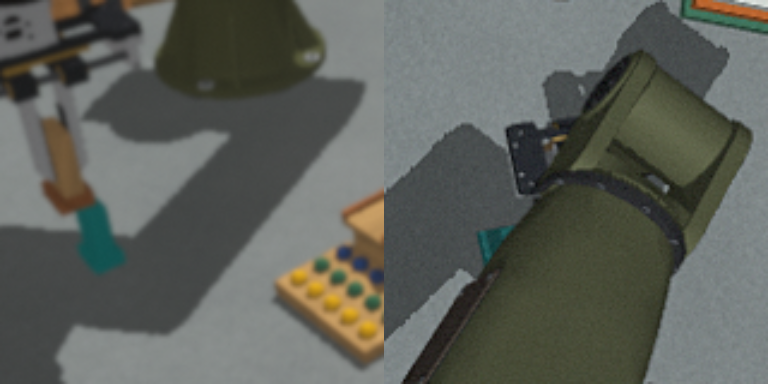

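The scraper is held upright: left half, wooden block at (62,165), clear of the turquoise one. Next is the lid's near lane end.

>>> drive_tool(
  rows=[
    {"offset":[0,0,0],"spin":-5.4,"jaw":5},
    {"offset":[-10,15,0],"spin":0,"jaw":5},
    {"offset":[-22,27,0],"spin":0,"jaw":5},
    {"offset":[-22,27,0],"spin":0,"jaw":5},
    {"offset":[-22,27,0],"spin":0,"jaw":5},
    {"offset":[-22,27,0],"spin":0,"jaw":5},
    {"offset":[-22,27,0],"spin":0,"jaw":5},
    {"offset":[-22,27,0],"spin":0,"jaw":5},
    {"offset":[-22,27,0],"spin":0,"jaw":5},
    {"offset":[-22,27,0],"spin":0,"jaw":5},
    {"offset":[-22,27,0],"spin":0,"jaw":5},
    {"offset":[-12,12,0],"spin":0,"jaw":5},
    {"offset":[0,0,25],"spin":0,"jaw":5},
    {"offset":[0,0,25],"spin":0,"jaw":5},
    {"offset":[0,0,0],"spin":0,"jaw":5},
    {"offset":[0,0,0],"spin":0,"jaw":5},
  ],
)

```text
clock: 8.7
eef_pos: [609.0, -7.8, 218.5]
eef_rot: [3.141, -0.001, -2.9]
wrist_force: [0.6, 0.0, -1.4]
finger_gap: 19.7
```

```bash
python3 - <<'E'
from h import *
to(609.4,-8.1,186,103.9)
c=cam("scene"); P=cloud(c)
# scraper bottom check: project expected foot corners & lid corners
a=np.radians(13.9); ex=np.array([np.cos(a),np.sin(a)]); ey=np.array([-ex[1],ex[0]])
s=manip.read_state()["eef_pos"]
im=cv2.resize(c["color"][130:280,190:340],None,fx=4,fy=4,interpolation=cv2.INTER_CUBIC)
def dr(p,col):
    for q in px(c,p): cv2.circle(im,tuple(int(v) for v in (q-[190,130])*4+1.5),3,col,-1)
dr([np.r_[s[:2]+i*23*ex+j*17*ey,s[2]-128.6] for i in(-1,1) for j in(-1,1)],(255,0,255))
dr([np.r_[np.array([553.3,58.4])+i*75*ex+j*110*ey,62] for i in(-1,1) for j in(-1,1)],(255,255,0))
cv2.imwrite("pics/over.png",im)
E
```

```text
t 8.7 pos [609.   -7.8 218.5] yang 103.85 gap 19.7 F [ 0.6  0.  -1.4] joints [-0.07  0.51  1.43 -0.    1.2  -1.89]
spin -0.05 then offset [-0.3 -0.4 32.5]
```

View pics/over.png

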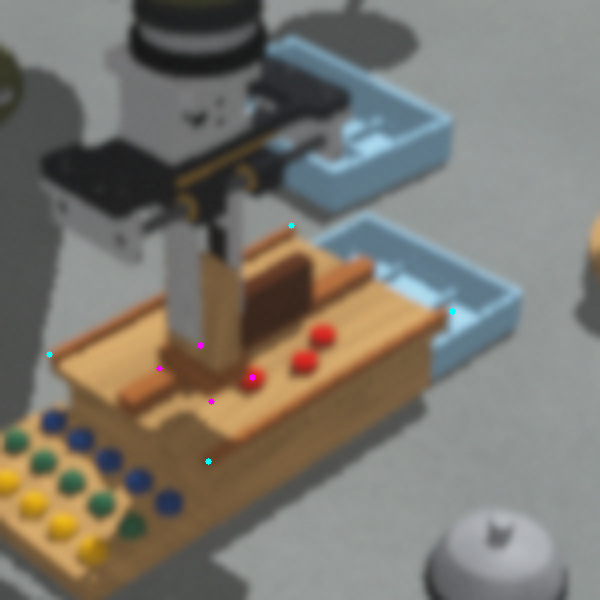

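The overlay fits: the foot (markers around (205,375)) is inside the lane behind the nearest counter at (252,378). The lid corner markers sit on the lid. I'm lowering onto the board.

>>> drive_tool(
  rows=[
    {"offset":[0,0,10],"spin":0,"jaw":5},
    {"offset":[0,0,10],"spin":0,"jaw":5},
    {"offset":[0,0,7],"spin":0,"jaw":5},
    {"offset":[0,0,4],"spin":0,"jaw":5},
    {"offset":[0,0,1.5],"spin":0,"jaw":5},
    {"offset":[0,0,0],"spin":0,"jaw":5},
    {"offset":[0,0,0],"spin":0,"jaw":5},
  ],
)

```text
clock: 9.45
eef_pos: [609.3, -7.4, 186.4]
eef_rot: [-3.141, 0.0, -2.899]
wrist_force: [-0.3, -0.0, -1.0]
finger_gap: 19.9
```

>>> drive_tool(
  rows=[
    {"offset":[0,3,1],"spin":0,"jaw":5},
    {"offset":[0,6,0],"spin":0,"jaw":5},
    {"offset":[0,8,0],"spin":0,"jaw":5},
    {"offset":[0,8,0],"spin":0,"jaw":5},
    {"offset":[0,8,0],"spin":0,"jaw":5},
    {"offset":[0,8,0],"spin":0,"jaw":5},
    {"offset":[0,8,0],"spin":0,"jaw":5},
    {"offset":[0,8,0],"spin":0,"jaw":5},
    {"offset":[0,8,0],"spin":0,"jaw":5},
    {"offset":[0,8,0],"spin":0,"jaw":5},
    {"offset":[0,8,0],"spin":0,"jaw":5},
    {"offset":[0,0,0],"spin":0,"jaw":5},
  ],
)

```text
clock: 10.65
eef_pos: [589.5, 72.3, 185.2]
eef_rot: [3.141, 0.0, -2.898]
wrist_force: [0.0, -0.4, 0.4]
finger_gap: 20.0
```

```bash
python3 - <<'E'
from h import *
to(565.9,167.6,185,103.9)
c=cam("scene"); cv2.imwrite("pics/mid.png",cv2.resize(c["color"][150:260,200:330],None,fx=4,fy=4,interpolation=cv2.INTER_CUBIC))
E
```

```text
t 10.65 pos [589.5  72.3 185.2] yang 103.93 gap 20.0 F [ 0.  -0.4  0.4] joints [ 0.06  0.51  1.51  0.    1.12 -1.75]
spin 0.03 then offset [ 0.  98.2  0.2]
```

View pics/mid.png

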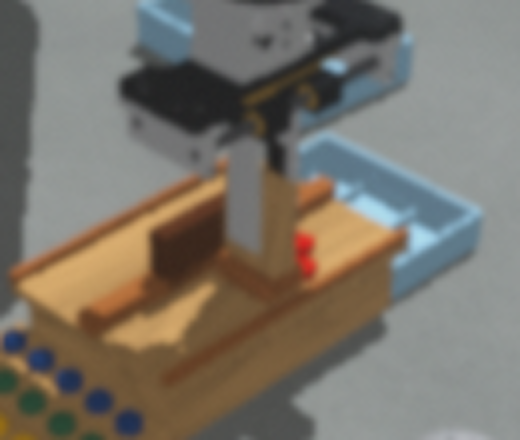

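Counters are being pushed ahead of the foot at (305,243) and (307,266), with none left behind it. I'm finishing the wipe.

>>> drive_tool(
  rows=[
    {"offset":[0,4,0],"spin":0,"jaw":5},
    {"offset":[0,8,0],"spin":0,"jaw":5},
    {"offset":[0,10,0],"spin":0,"jaw":5},
    {"offset":[0,10,0],"spin":0,"jaw":5},
    {"offset":[0,10,0],"spin":0,"jaw":5},
    {"offset":[0,10,0],"spin":0,"jaw":5},
    {"offset":[0,10,0],"spin":0,"jaw":5},
    {"offset":[0,10,0],"spin":0,"jaw":5},
    {"offset":[0,10,0],"spin":0,"jaw":5},
    {"offset":[0,10,0],"spin":0,"jaw":5},
    {"offset":[0,10,0],"spin":0,"jaw":5},
    {"offset":[0,0,0],"spin":0,"jaw":5},
    {"offset":[0,0,0],"spin":0,"jaw":5},
    {"offset":[0,0,0],"spin":0,"jaw":5},
    {"offset":[0,0,-20],"spin":0,"jaw":5},
    {"offset":[0,0,-30],"spin":0,"jaw":5},
    {"offset":[0,0,-30],"spin":0,"jaw":5},
    {"offset":[0,0,-10],"spin":0,"jaw":5},
    {"offset":[0,0,0],"spin":0,"jaw":5},
  ],
)

```text
clock: 12.6
eef_pos: [565.6, 170.1, 276.0]
eef_rot: [-3.142, 0.002, -2.9]
wrist_force: [0.9, -0.9, -0.9]
finger_gap: 20.0
```

```bash
python3 - <<'E'
from h import *
to(430,-200,275,103.9)
c=cam("scene"); cv2.imwrite("pics/end.png",cv2.resize(c["color"][150:260,200:330],None,fx=4,fy=4,interpolation=cv2.INTER_CUBIC))
for n in ("scene","top"):
    c=cam(n); B=c["color"].astype(int); red=(B[...,2]>130)&(B[...,1]<80)&(B[...,0]<80); P=cloud(c); X,Y=P[...,0],P[...,1]
    red&=(X>400)&(X<700)&(Y>-100)&(Y<330)
    k,l,s,ce=cv2.connectedComponentsWithStats(red.astype(np.uint8))
    for i in range(1,k):
        p=np.nanmedian(P[l==i],0); d=p[:2]-[553.3,58.4]; a=np.radians(13.9)
        if s[i,4]>2: print(n,ce[i].round(),s[i,4],p.round(),"lid xy",(d@[[np.cos(a),-np.sin(a)],[np.sin(a),np.cos(a)]]).round())
E
```

```text
t 12.6 pos [565.6 170.1 276. ] yang 103.85 gap 20.0 F [ 0.9 -0.9 -0.9] joints [ 0.23  0.41  1.43 -0.    1.29 -1.58]
spin -0.05 then offset [ 220.5 -326.7    0.5]
```

View pics/end.png

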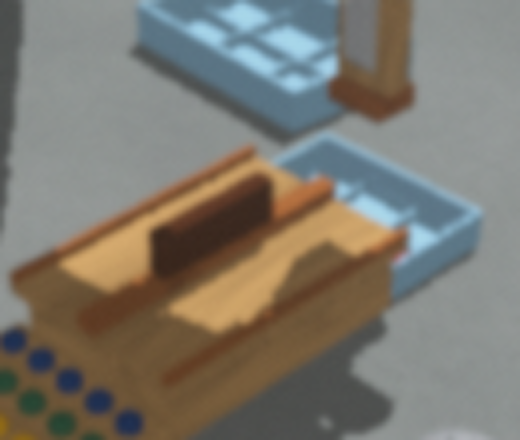

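The lid is bare, with a trace of red in the mould at (400,258). I'm putting the scraper back on the bare shelf near (430,-200); the mould gets checked once the arm is out of the way.

>>> drive_tool(
  rows=[
    {"offset":[10,-15,0],"spin":0,"jaw":5},
    {"offset":[20,-30,0],"spin":0,"jaw":5},
    {"offset":[20,-30,0],"spin":0,"jaw":5},
    {"offset":[20,-30,0],"spin":0,"jaw":5},
    {"offset":[20,-30,0],"spin":0,"jaw":5},
    {"offset":[20,-30,0],"spin":0,"jaw":5},
    {"offset":[20,-30,0],"spin":0,"jaw":5},
    {"offset":[20,-30,0],"spin":0,"jaw":5},
    {"offset":[20,-30,0],"spin":0,"jaw":5},
    {"offset":[20,-30,0],"spin":0,"jaw":5},
    {"offset":[20,-30,0],"spin":0,"jaw":5},
    {"offset":[10,-12,0],"spin":0,"jaw":5},
    {"offset":[0,0,30],"spin":0,"jaw":5},
    {"offset":[0,0,30],"spin":0,"jaw":5},
    {"offset":[0,0,30],"spin":0,"jaw":5},
    {"offset":[0,0,30],"spin":0,"jaw":5},
    {"offset":[0,0,16],"spin":0,"jaw":5},
    {"offset":[0,0,7],"spin":0,"jaw":5},
    {"offset":[0,0,0],"spin":0,"jaw":5},
    {"offset":[0,0,0],"spin":0,"jaw":5},
  ],
)

```text
clock: 14.75
eef_pos: [430.3, -200.0, 132.6]
eef_rot: [-3.141, 0.0, -2.899]
wrist_force: [0.1, -0.6, -1.3]
finger_gap: 19.9
```

```bash
python3 - <<'E'
from h import *
to(430,-200,129,103.9)
for n in ("scene","top"):
    c=cam(n); B=c["color"].astype(int); red=(B[...,2]>110)&(B[...,2]>1.7*B[...,1])&(B[...,2]>1.7*B[...,0]); P=cloud(c); X,Y=P[...,0],P[...,1]
    red&=(X>400)&(X<700)&(Y>100)&(Y<330)
    k,l,s,ce=cv2.connectedComponentsWithStats(red.astype(np.uint8))
    for i in range(1,k):
        p=np.nanmedian(P[l==i],0); d=p[:2]-[553.3,58.4]; a=np.radians(13.9)
        if s[i,4]>2: print(n,ce[i].round(),s[i,4],p.round(),"lid xy",(d@[[np.cos(a),-np.sin(a)],[np.sin(a),np.cos(a)]]).round())
    if n=="top": cv2.imwrite("pics/mould.png",cv2.resize(c["color"][170:260,170:300],None,fx=5,fy=5,interpolation=cv2.INTER_CUBIC))
E
```

```text
t 14.75 pos [ 430.3 -200.   132.6] yang 103.88 gap 19.9 F [ 0.1 -0.6 -1.3] joints [-0.51  0.36  1.89 -0.    0.89 -2.33]
spin -0.02 then offset [0.3 0.1 3.6]
top [204. 199.] 24 [566. 202.  13.] lid xy [ 47. 136.]
top [210. 202.] 12 [556. 183.  21.] lid xy [ 33. 121.]
top [206. 206.] 25 [546. 196.  12.] lid xy [ 26. 135.]
```

View pics/mould.png

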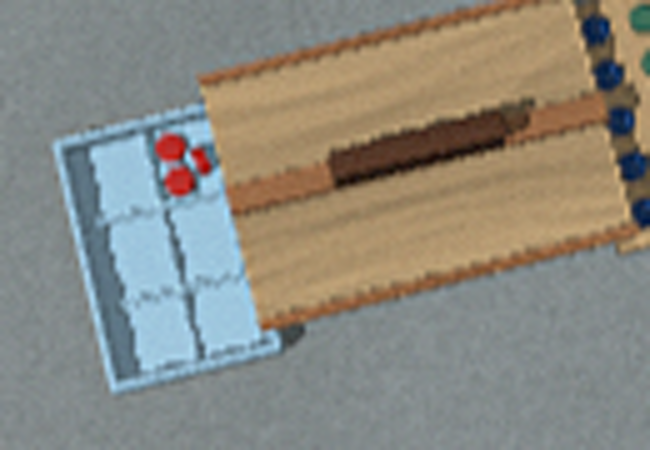

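All three counters are in the mould's near cell: (171,148), (181,181) and a tilted one at (203,160), at z of 12 to 21 mm. I'm releasing the scraper.

>>> drive_tool(
  rows=[
    {"offset":[0,0,2],"spin":0,"jaw":5},
    {"offset":[0,0,1.5],"spin":0,"jaw":5},
    {"offset":[0,0,0],"spin":0,"jaw":5},
    {"offset":[0,0,0],"spin":0,"jaw":5},
    {"offset":[0,0,0],"spin":0,"jaw":30},
    {"offset":[0,0,0],"spin":0,"jaw":45},
    {"offset":[0,0,0],"spin":0,"jaw":60},
    {"offset":[0,0,0],"spin":0,"jaw":60},
    {"offset":[0,0,0],"spin":0,"jaw":60},
    {"offset":[0,0,0],"spin":0,"jaw":60},
    {"offset":[0,0,-20],"spin":0,"jaw":60},
    {"offset":[0,0,-40],"spin":0,"jaw":60},
    {"offset":[0,0,-40],"spin":0,"jaw":60},
    {"offset":[0,0,-40],"spin":0,"jaw":60},
    {"offset":[0,0,-10],"spin":0,"jaw":60},
  ],
)

```text
clock: 16.35
eef_pos: [430.8, -200.3, 282.8]
eef_rot: [-3.137, 0.004, -2.899]
wrist_force: [-0.8, -0.2, -1.2]
finger_gap: 59.9
```

>>> drive_tool(
  rows=[
    {"offset":[0,0,0],"spin":8.5,"jaw":60},
    {"offset":[0,0,0],"spin":8.5,"jaw":60},
    {"offset":[0,0,0],"spin":8.5,"jaw":60},
    {"offset":[0,0,0],"spin":8.5,"jaw":60},
    {"offset":[0,0,0],"spin":8.5,"jaw":60},
    {"offset":[0,0,0],"spin":8.5,"jaw":60},
    {"offset":[0,0,0],"spin":8.5,"jaw":60},
    {"offset":[0,0,0],"spin":8.5,"jaw":60},
    {"offset":[0,0,0],"spin":8.5,"jaw":60},
    {"offset":[0,0,0],"spin":8.5,"jaw":60},
    {"offset":[0,0,0],"spin":5,"jaw":60},
    {"offset":[0,0,0],"spin":0,"jaw":60},
  ],
)

```text
clock: 17.55
eef_pos: [430.0, -199.8, 278.0]
eef_rot: [-3.141, -0.001, 1.812]
wrist_force: [0.6, 0.4, 0.2]
finger_gap: 60.3
```

```bash
python3 - <<'E'
from h import *
def rect(Q):
    r=cv2.minAreaRect(Q[:,:2].astype(np.float32)); return np.round(r[0],1),np.round(r[1],1),round(r[2],1)
to(553.3,58.4,280,13.9)
for n in ("scene","top"):
    c=cam(n); P=cloud(c); X,Y,Z=P[...,0],P[...,1],P[...,2]
    m=(X>490)&(X<620)&(Y>-10)&(Y<130)&(Z>88)&(Z<104); print(n,"handle",m.sum(),rect(P[m]) if m.sum()>5 else "")
    m=(X>390)&(X<470)&(Y>-250)&(Y<-150)&(Z>10)&(Z<90); print("scraper",m.sum(),(rect(P[m]),Z[m].max()) if m.sum()>5 else "")
E
```

```text
t 17.55 pos [ 430.  -199.8  278. ] yang 13.8 gap 60.3 F [0.6 0.4 0.2] joints [-0.51  0.15  1.76 -0.    1.23 -0.75]
spin -0.1 then offset [221.1 181.7  -2. ]
scene handle 229 (array([553.5,  58.8]), array([ 19., 101.]), 12.3)
scraper 436 ((array([ 430.7, -200. ]), array([52.5, 32.6]), 16.4), np.float64(82.17568698091704))
top handle 213 (array([553. ,  58.6]), array([16.3, 99.3]), 13.8)
scraper 164 ((array([ 428.5, -195. ]), array([46.1, 25.1]), 12.0), np.float64(86.36558764813537))
```

The scraper stands upright at (430,-200) and the lid is unmoved. Going to the handle.

>>> drive_tool(
  rows=[
    {"offset":[12,10,0],"spin":0,"jaw":60},
    {"offset":[26,21,0],"spin":0,"jaw":60},
    {"offset":[26,21,0],"spin":0,"jaw":60},
    {"offset":[26,21,0],"spin":0,"jaw":60},
    {"offset":[26,21,0],"spin":0,"jaw":60},
    {"offset":[26,21,0],"spin":0,"jaw":60},
    {"offset":[26,21,0],"spin":0,"jaw":60},
    {"offset":[26,21,0],"spin":0,"jaw":60},
    {"offset":[27,25,0],"spin":0,"jaw":60},
    {"offset":[0,0,30],"spin":0,"jaw":60},
    {"offset":[0,0,30],"spin":0,"jaw":60},
    {"offset":[0,0,25],"spin":0,"jaw":60},
    {"offset":[0,0,15],"spin":0,"jaw":60},
    {"offset":[0,0,0],"spin":0,"jaw":60},
    {"offset":[0,0,0],"spin":0,"jaw":60},
  ],
)

```text
clock: 19.15
eef_pos: [554.0, 58.3, 179.0]
eef_rot: [3.141, 0.0, 1.814]
wrist_force: [0.1, 0.5, 0.7]
finger_gap: 60.1
```

```bash
python3 -c "
from h import *
to(553.2,58.5,163,13.9)"
```

```text
t 19.15 pos [554.   58.3 179. ] yang 13.95 gap 60.1 F [0.1 0.5 0.7] joints [ 0.04  0.45  1.63  0.    1.07 -0.2 ]
spin 0.05 then offset [ 0.4 -0.7 16. ]
```

>>> drive_tool(
  rows=[
    {"offset":[0,-0.5,8],"spin":0,"jaw":60},
    {"offset":[0,0,8],"spin":0,"jaw":60},
    {"offset":[0,0,0],"spin":0,"jaw":60},
    {"offset":[0,0,0],"spin":0,"jaw":40},
    {"offset":[0,0,0],"spin":0,"jaw":25},
    {"offset":[0,0,0],"spin":0,"jaw":5},
    {"offset":[0,0,0],"spin":0,"jaw":5},
    {"offset":[0,0,0],"spin":0,"jaw":5},
    {"offset":[0,0,0],"spin":0,"jaw":5},
    {"offset":[0,0,0],"spin":0,"jaw":5},
    {"offset":[0,0,0],"spin":0,"jaw":5},
  ],
  force=45,
)

```text
clock: 20.25
eef_pos: [553.2, 58.1, 162.7]
eef_rot: [-3.141, -0.0, 1.813]
wrist_force: [-3.1, -1.4, 1.5]
finger_gap: 15.7
```

>>> drive_tool(
  rows=[
    {"offset":[0,0,-3],"spin":0,"jaw":5},
    {"offset":[0,0,-5],"spin":0,"jaw":5},
    {"offset":[0,0,-8],"spin":0,"jaw":5},
    {"offset":[0,0,-10],"spin":0,"jaw":5},
    {"offset":[0,0,-10],"spin":0,"jaw":5},
    {"offset":[0,0,-10],"spin":0,"jaw":5},
    {"offset":[0,0,-10],"spin":0,"jaw":5},
    {"offset":[0,0,-10],"spin":0,"jaw":5},
    {"offset":[0,0,-10],"spin":0,"jaw":5},
    {"offset":[0,0,-10],"spin":0,"jaw":5},
    {"offset":[0,0,-7],"spin":0,"jaw":5},
    {"offset":[0,0,-5],"spin":0,"jaw":5},
    {"offset":[0,0,-2],"spin":0,"jaw":5},
    {"offset":[0,0,0],"spin":0,"jaw":5},
    {"offset":[0,0,0],"spin":0,"jaw":5},
    {"offset":[0,0,0],"spin":0,"jaw":5},
    {"offset":[0,0,0],"spin":0,"jaw":5},
    {"offset":[0,0,0],"spin":0,"jaw":5},
    {"offset":[0,0,0],"spin":0,"jaw":5},
    {"offset":[0,0,0],"spin":0,"jaw":5},
  ],
)

```text
clock: 22.25
eef_pos: [553.3, 58.2, 262.6]
eef_rot: [-3.142, 0.0, 1.813]
wrist_force: [0.3, 0.4, -3.6]
finger_gap: 15.8
```

```bash
python3 - <<'E'
from h import *
to(553.2,58.5,263,13.9)
for n in ("scene","top"):
    c=cam(n); P=cloud(c); X,Y,Z=P[...,0],P[...,1],P[...,2]
    m=(X>430)&(X<680)&(Y>-90)&(Y<200)&(Z>145)&(Z<163)
    q=P[m]; A=np.c_[q[:,:2]-q[:,:2].mean(0),np.ones(len(q))]
    for _ in range(3):
        w=np.linalg.lstsq(A,q[:,2],rcond=None)[0]; k=abs(A@w-q[:,2])<4; A,q=A[k],q[k]
    print(n,len(q),"slopes",w[:2].round(3),"z",w[2].round(1))
    m=(X>390)&(X<470)&(Y>-250)&(Y<-150)&(Z>10)&(Z<90); print("scraper pts",m.sum())
    if n=="scene": cv2.imwrite("pics/final.png",cv2.resize(c["color"][60:330,60:420],None,fx=2.2,fy=2.2))
E
```

```text
t 22.25 pos [553.3  58.2 262.6] yang 13.88 gap 15.8 F [ 0.3  0.4 -3.6] joints [ 0.04  0.35  1.55 -0.    1.24 -0.2 ]
spin -0.02 then offset [ 0.3 -0.  -0.4]
scene 1881 slopes [-0.003  0.001] z 154.3
scraper pts 435
top 952 slopes [0.002 0.001] z 155.6
scraper pts 242
```

View pics/final.png

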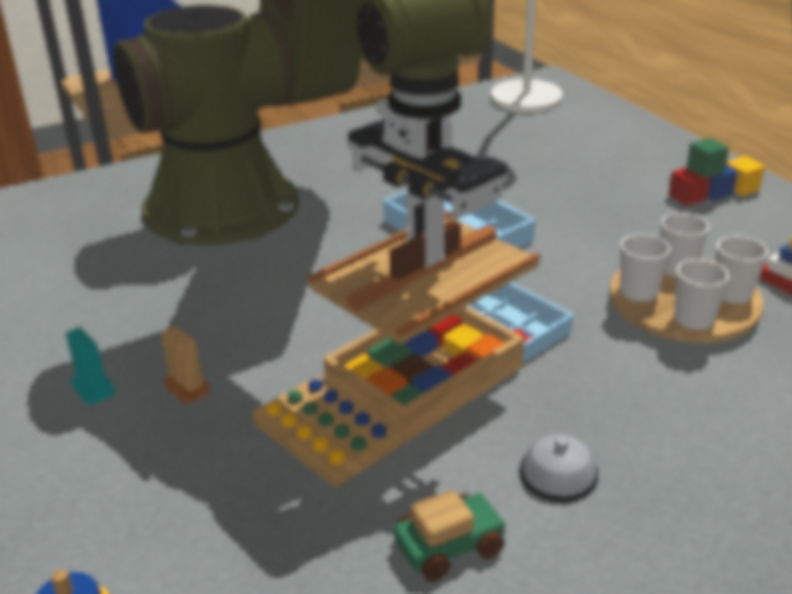

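The lid is level 100 mm above the box at (430,280). The scraper stands free at (185,365), and the toys and cups look undisturbed. Handing in.

```bash
python3 -c "
from h import *
print(manip.sign_off())"
```

```text
the job is handed in; nothing more can be done
None
```

I wiped the three counters off the lid into the smaller mould with the wooden scraper. I then stood the scraper upright on the bare shelf and lifted the lid by its handle. The job was handed in at about 22 s with the lid still held; no verdict was reported.

Last checks:
- **Counters:** all three were in the mould's near cell, one of them tilted, at heights of about 12 to 21 mm. I measured this before lifting the lid and did not measure it again.
- **Scraper:** it was free-standing at about (430, -200), clear of the box, mould, beadboard and fingers.
- **Lid:** it was held about 100 mm above its seat, with a slope of at most 0.003 and a wrist load of 3.6 N.
- **Cups, car and bell:** they looked undisturbed in the final picture, judged by eye. The stacker was only partly in view.

No check failed. The two cameras disagreed by a few millimetres on the handle's and scraper's sizes and on the placed scraper's position, which did not affect the moves.

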